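Set and lock the rack stop

ROBOT

A 7-joint arm with a two-finger parallel gripper is mounted at the origin on a cart in front of the work surface, level with it; the furniture and walls round the work are solid. World frame = base frame: x ahead of the robot, y to its left, z up, the work surface at z = 0. Lengths are in mm, angles in rad, forces in N, time in s.
With the tool pointing down it reaches from about 350 to 900 mm from the base axis. Payload 7.2 kg.
Tool frame: the origin (TCP) lies between the finger pads; the fingertips stand 14 mm ahead of it and the grasp point (between the pads) lies 5 mm behind it (bot.tcp_to_tips is the distance from the TCP to the fingertips, in mm); z points along the fingers, y is the line along which they close (so a half turn about z gives the same grasp; the last joint's range is limited). The gripper opens to 88 mm and grips with 3 to 60 N. Pads are 20 mm wide; open, the fingers measure 115 mm over their backs; the gripper's body (75 mm by 178 mm) begins 61 mm behind the grasp point.
Start: joints at [1.199, 0.411, -0.013, 1.596, 0.006, 1.134, -0.082], TCP at [186.956, -596.386, 236.653] pointing down, gripper open.
Joint ranges: [-2.95, 2.95], [-0.29, 1.99], [-1.47, 1.44], [0.14, 2.54], [-1.03, 4.17], [0.13, 1.85], [-2.86, 2.86]. Speed limits (rad/s): [2.39, 2.39, 3.01, 3.01, 3.14, 3.14, 3.14].

INTERFACE

Orientations are given as [roll, pitch, yaw] about the fixed x, y, z axes, in that order (R = Rz(yaw) Ry(pitch) Rx(roll)).
In Python, from cell import bot gives the robot as it stands.
- The arm moves only by the tool servo_tool, never from a script. Its argument "moves" is one flat list of numbers, 7 for each row, row after row: the shift along the tool's x, y, z each as a share of 0.2 m, from -1 to 1, then the turn, a rotation vector about the tool's x, y, z each as a share of 180 degrees, from -1 to 1, then the gripper's target within -1 to 1 (fully open at 1, half-way at 0, shut at -1). A call has 1 to 5 rows; each row is the pose to reach, as a shift and turn from the pose commanded when the call began, along the tool's axes at that moment, turning the shorter way round; what a row does not reach only later rows make up. A row lasts 1/12 s, in which the tool goes at most 41.7 mm and 7.16 degrees, less where a joint would pass 70% of its speed; a pose out of reach is approached as far as the arm can. A call with a number of a shift or a turn outside -1 to 1 is refused whole. A call with a gripper value outside its range is refused whole. The fingers move at their own pace and stop on an object; the grip force is fixed at half the most. Time passes only in rows, so rows that repeat a pose let the fingers close. It gives the time, the measured TCP pose, the force, the opening and the grip force at its end, in the units of the state.
- bot.get_obs(): the state, without advancing time (a new reading comes with each control period).
- bot.snapshot(name): name is "scene" or "top" or "wrist"; returns (picture, depth): 400x640x3 uint8, red, green, blue; 400x640 float32, mm along the optical axis (not along the pixel's ray), 0 where there is no reading.
- bot.camera_model(name): a dict with "fx", "fy", "cx", "cy" (pixels), "k1" (the pictures are not rectified: a ray, as slopes to the right and down, at radius r is drawn at 1 + k1 r^2 times it, then the intrinsics apply), "R" (3x3) and "t" (3): a world point X has camera coordinates R X + t. Camera axes: x right, y down, z forward; pixel columns grow to the right and rows downward; lengths in mm; the calibration is good to about 2 mm. A picture is of the moment at which its call begins: read the wrist's pose just before it. camera_model takes no time and is no camera call; for the wrist camera it gives the pose at the moment of the call.
- bot.sign_off(): hands the job in; it is judged then, once.
The state is a dict: "t": time; "qpos": joint angles; "qvel": joint speeds; "tau": joint torques, N m; "position": TCP position; "orientation": TCP orientation; "contact_force": force on the tool from outside, world axes, zero at the start; "torque": the same for the moment, N m; "gripper_width": opening from 0.0 (shut) to 1.0 (fully open); "grip_force": force on a finger pad.
Only numpy, scipy, OpenCV 4.12 (cv2) and the standard library are available. Lean on these libraries where they do the work, as an engineer would, in place of code of your own. Each camera call takes 0.05 s, during which the arm holds its last target. There are 200 camera calls.

TASK

Loosen the lock ring of the setting stand, then turn the knob above it clockwise until the sliding jaw has pushed the brass weight against the fixed anvil and holds it there snugly, without forcing it. Then retighten the lock ring firmly but without straining it, leaving the knob and the jaw as set, and let go; disturb nothing else on the bench.

Things in the scene. Friction and masses are not known exactly. Their poses are not given: they have to be found in the camera images.
- knob_grip (a point): centre of the upper, dark knurled knob (the adjuster): round, 24 mm diameter, 26 mm tall, on a 13 mm stem, dry steel (friction coefficient on finger pads about 1); this point is on its vertical axis, 10 mm below its top and 16 mm above its underside; 119 mm above the bench
- ring_grip (a point): on the axis of the dry steel lock ring below the knob: round, 56 mm diameter, 20 mm tall, dark ribs on its rim, coaxial with the knob; 8 mm below the ring's top, 12 mm above its underside, 33.5 mm below knob_grip at the start (the knob's top is 43.5 mm above it). The housing under the ring is 46 to 50 mm in diameter, leaving room for fingertips to 25 mm below the ring. z axis up
- lock_ring (a joint): lock ring angle in rad, positive counter-clockwise from above = loosening (rises 3 mm per rad). Starts tight, near 0; 0.5 rad of loosening frees it, it can open to 1.5. Runs free with about 0.12 N m of drag. Setting the knob lowers its seat, so it comes tight at some other angle, some 0.3 to 0.8 rad further clockwise than before: judge by the torque
- adjuster (a joint): angle of the knob in rad, near 0 at the start, positive clockwise seen from above. While the ring is tight the knob is locked (slips only if forced with over 0.4 N m). When free it turns with about 0.06 N m of drag and moves the jaw 15 mm per rad towards the anvil. When the weight is pinched, each newton on the jaw adds 0.015 N m at the knob; 5 to 15 N is snug, above 30 N forces it. It stays where it is left
- stand: the setting stand, a grey plate 110 x 240 x 10 mm fixed to the bench, with an aluminium housing; origin on the bench under the knob's axis; the jaw slides along its -y axis, its z axis points up
- stop_jaw: upright sliding steel jaw plate, 44 mm wide, 8 mm thick, its top 46 mm above the bench, moved only by the knob; origin is the stand's origin shifted by the jaw's travel
- jaw_face (a point): centre of the jaw's face towards the weight, 30 mm above the bench; x, y, z axes as the stand's
- anvil_face (a point): centre of the face of the fixed steel anvil (50 mm wide, 36 mm tall), 30 mm above the bench, facing the jaw; y axis points towards the jaw, square to the face
- brass_weight: loose brass weight standing on the stand's plate between jaw and anvil, 32 mm diameter, 42 mm tall, 0.2 kg; origin at the centre of its underside. It need not be touched by hand
- clamp_washer: keyed brass washer, 44 mm diameter, right under the lock ring; the ring presses it on the screw, which locks the knob. When the ring seats on it, the torque to turn the ring on climbs from the free drag by about 1.3 N m per rad: 0.7 to 1.0 N m is firmly tight, above 1.3 N m is strained. It stays tight when let go
- screw_flange: the screw under the knob, with the flange under the washer; origin as the stand's
- hook_spanner: bystander: steel spanner, 191 mm long, lying on the bench
- grease_tin: bystander: white tin with blue lid, 64 mm diameter, 33 mm tall
- crucible_2: bystander: small pale crucible, 25 mm
Not all that is in view belongs to the job. Leave any black or blue look-alike of the brass_weight alone.

How it is judged (in metres and radians):
On the way, in this order (a step that is already met when the one before it is completed fails the run):
1. the lock ring is loosened, with the knob not yet turned (not forced against the lock) (value of joint lock_ring above 0.3 rad and contact force between clamp_washer and screw_flange below 6 N and value of joint adjuster below 0.15 rad), for 0.2 s.
2. with the ring loose, the jaw has closed the weight up against the anvil (y of jaw_face in the frame of anvil_face below 0.0332 m and contact force between clamp_washer and screw_flange below 6 N), for 0.2 s.
At the end, for the whole second after the job is handed in: the brass weight stands upright between anvil and jaw with at most 1.2 mm of play, and the lock ring is tight: it presses the washer on the screw with more than 28 N (a tightening torque of about 0.5 N m) (y of jaw_face in the frame of anvil_face below 0.0332 m and y of brass_weight in the frame of anvil_face below 0.0175 m and angle between brass_weight's own z axis and vertical below 0.1 rad and contact force between clamp_washer and screw_flange above 28 N and linear speed of brass_weight below 0.02 m/s); the robot touches nothing.
It fails at once if the weight is forced: more than 30 N between jaw and weight (contact force between stop_jaw and brass_weight above 30 N).
It fails at once if the lock ring is overtightened: more than 95 N on the washer (about 1.4 N m) (contact force between clamp_washer and screw_flange above 95 N).
It fails at once if a bystander is moved more than 2 cm (distance of any of hook_spanner, grease_tin, crucible_2 from where it was at the start of the episode above 0.02 m).
It also fails if it takes over 72 s, if anything falls off the work surface, if the arm or the gripper's body presses on something with over 40 N, if the wrist force passes 120 N, or if a joint passes its speed limit or range.

## Working session

There is one attempt and no reset: what is moved stays moved. The work goes in short steps, Python scripts to look and compute and a tool call to move; the robot and the scene stay as the last step left them, time stands still between calls to the robot, and variables do not carry over. Pictures are saved under pics/ and viewed, at most 10 in all, crops included, and the job is handed in when it is done.

Besides the shell and the picture viewer there is one more tool, called after "Call:" by a JSON object that holds its "name" and its "arguments", one argument or row to a line. servo_tool: Moves the arm, as the interface text tells. Its arguments: {"type":"object","properties":{"moves":{"type":"array","items":{"type":"number","minimum":-1,"maximum":1}}},"required":["moves"]}

```bash
mkdir -p pics; ls
python3 - <<'E'
from cell import bot
import cv2,numpy as np
o=bot.get_obs();print({k:np.round(v,3).tolist() for k,v in o.items()})
for n in("scene","top"):
    p,d=bot.snapshot(n);cv2.imwrite(f"pics/{n}.png",p[:,:,::-1]);np.save(f"pics/{n}_d.npy",d)
    m=bot.camera_model(n);print(n,{k:np.round(v,3).tolist() for k,v in m.items()})
E
```

```text
pics
{'t': 0.0, 'qpos': [1.199, 0.412, -0.013, 1.597, 0.006, 1.134, -0.082], 'qvel': [0.0, -0.002, 0.001, -0.001, 0.0, -0.0, -0.001], 'tau': [-0.001, -58.794, 0.641, -29.107, -0.054, 0.018, 0.0], 'position': [186.795, -595.937, 235.831], 'orientation': [-3.14, 0.0, 0.304], 'contact_force': [0.036, 0.118, -0.675], 'torque': [0.027, 0.013, -0.041], 'grip_force': 0.0, 'gripper_width': 0.996}
scene {'fx': 386.029, 'fy': 386.029, 'cx': 317.163, 'cy': 194.213, 'k1': -0.09, 'R': [[-0.834, -0.552, 0.003], [-0.422, 0.635, -0.647], [0.356, -0.541, -0.762]], 't': [482.162, 193.276, 844.341]}
top {'fx': 449.584, 'fy': 449.584, 'cx': 315.418, 'cy': 201.818, 'k1': -0.049, 'R': [[-0.025, -0.999, -0.026], [-0.996, 0.027, -0.09], [0.09, 0.024, -0.996]], 't': [152.746, 491.515, 982.419]}
```

View pics/scene.png

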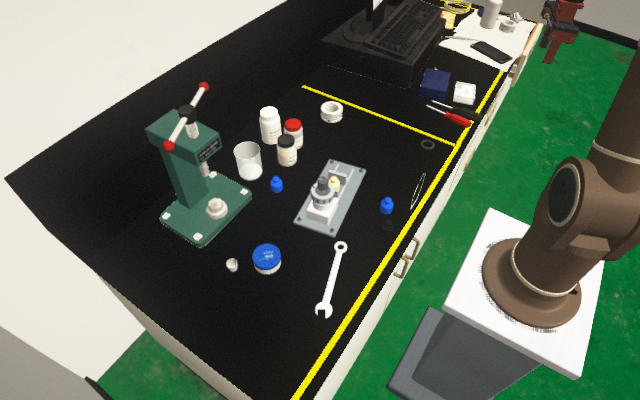

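View pics/top.png

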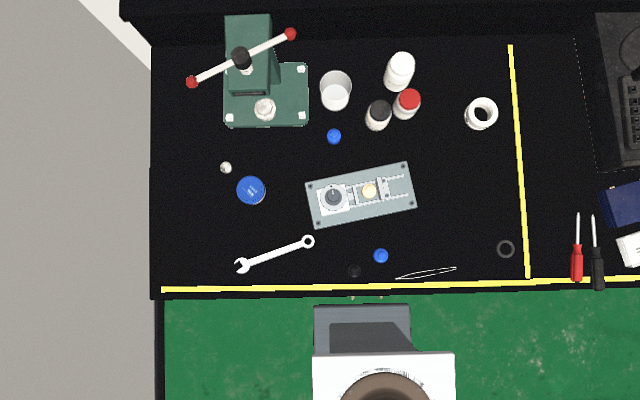

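```bash
cat > h.py <<'E'
from cell import bot
import cv2,numpy as np
def K(m): return np.array([[m["fx"],0,m["cx"]],[0,m["fy"],m["cy"]],[0,0,1.]])
def slopes(m,uv):
    return cv2.undistortPoints(np.float64(uv).reshape(-1,1,2),K(m),np.array([m["k1"],0,0,0.])).reshape(-1,2)
def plane(m,uv,z):
    s=slopes(m,uv);R=np.array(m["R"]);t=np.array(m["t"])
    d=np.c_[s,np.ones(len(s))]@R;c=-R.T@t
    return c+d*((z-c[2])/d[:,2])[:,None]
def cloud(m,d):
    v,u=np.mgrid[:400,:640];s=slopes(m,np.stack([u,v],-1).reshape(-1,2))
    P=np.c_[s,np.ones(len(s))]*d.reshape(-1,1)
    return ((P-np.array(m["t"]))@np.array(m["R"])).reshape(400,640,3)
def obs():
    o=bot.get_obs();print({k:np.round(o[k],3).tolist() for k in("t","qpos","position","orientation","contact_force","torque","gripper_width","grip_force")})
    return o
E
python3 - <<'E'
from h import *
m=bot.camera_model("top");P=cloud(m,np.load("pics/top_d.npy"))
c=plane(m,[[333,195]],129)[0];print("knob px est",c)
near=np.hypot(P[...,0]-c[0],P[...,1]-c[1])
for lo,hi,r in((122,136,30),(86,100,45)):
    k=(P[...,2]>lo)&(P[...,2]<hi)&(near<r);q=P[k];print(lo,k.sum(),q.mean(0),(q.min(0)+q.max(0))/2,np.median(q[:,2]), np.argwhere(k).mean(0))
img=cv2.imread("pics/top.png")
# plate
k=((abs(P[...,2]-10)<5)&(near<260)).astype(np.uint8); k=cv2.morphologyEx(k,cv2.MORPH_OPEN,np.ones((3,3)))
n,l,s,_=cv2.connectedComponentsWithStats(k);i=1+np.argmax(s[1:,4]);q=P[l==i][:,:2].astype(np.float32)
print("plate",cv2.minAreaRect(q),s[i]); b=cv2.boxPoints(cv2.minAreaRect(q));print(b)
# weight: brass top at z 52
hsv=cv2.cvtColor(img,cv2.COLOR_BGR2HSV);
w=(hsv[...,0]>12)&(hsv[...,0]<35)&(hsv[...,1]>50)&(near<200)&(P[...,2]>30); print("w",w.sum(),P[w].mean(0),np.median(P[w],0))
cv2.imwrite("pics/topc.png",cv2.resize(img[150:240,295:425],None,fx=6,fy=6,interpolation=cv2.INTER_CUBIC))
m=bot.camera_model("scene");P=cloud(m,np.load("pics/scene_d.npy"))
near=np.hypot(P[...,0]-c[0],P[...,1]-c[1]);k=(P[...,2]>122)&(P[...,2]<136)&(near<30);q=P[k];print("scene",k.sum(),(q.min(0)+q.max(0))/2,q.mean(0))
E
```

```text
knob px est [498.56492372 101.7988896  129.        ]
122 115 [498.91082056 101.7812793  128.08635172] [499.0917329  101.77473547 126.98591283] 128.31833502211634 [194.87826087 333.        ]
86 440 [498.16995135 101.67288235  93.41711895] [498.34754907 101.2322421   92.2597274 ] 93.48611166461266 [196.98636364 332.85227273]
plate ((511.7146911621094, 37.26414489746094), (110.31280517578125, 240.71327209472656), 10.64024829864502) [ 305  161  112   68 3434]
[[435.28378  145.36719 ]
 [479.72952  -91.207245]
 [588.1456   -70.8389  ]
 [543.6998   165.73553 ]]
w 63 [472.94566171  63.999366   461.35066402] [517.93002418  35.39407627  48.01342702]
scene 77 [494.83734099 102.63742225 125.52989506] [494.39754342 104.35000115 125.95168547]
```

View pics/topc.png

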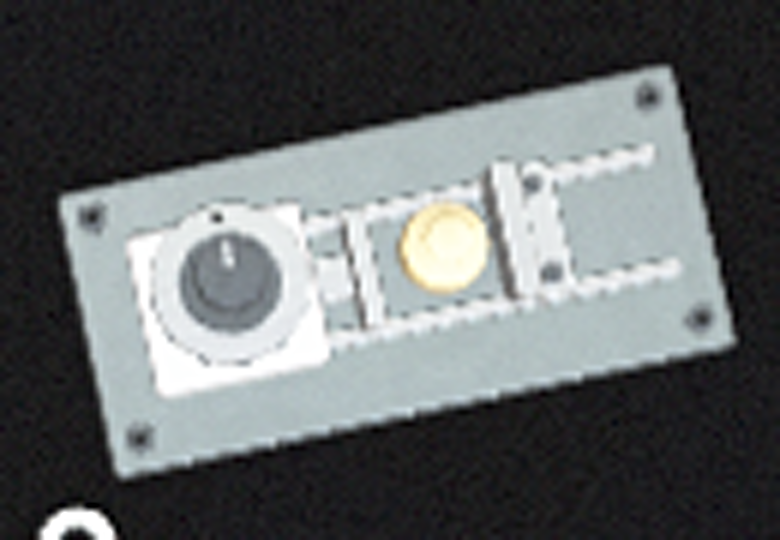

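Call:
{"name": "servo_tool", "arguments": {
  "moves": [0.63,-0.715,0,0,0,0,1,0.63,-0.715,0,0,0,0,1,0.63,-0.715,0,0,0,0,1,0.63,-0.715,0,0,0,0,1,0.63,-0.715,0,0,0,0,1]
}}

```text
t: 0.52
position: [266.0, -418.0, 236.3]
orientation: [-3.14, -0.001, 0.307]
contact_force: [1.5, -0.5, 0.5]
gripper_width: 1.001
grip_force: 0.0
```

Call:
{"name": "servo_tool", "arguments": {
  "moves": [0.63,-0.715,0,0,0,0,1,0.63,-0.715,0,0,0,0,1,0.63,-0.715,0,0,0,0,1,0.63,-0.715,0,0,0,0,1,0.63,-0.715,0,0,0,0,1]
}}

```text
t: 0.93
position: [343.0, -244.0, 236.6]
orientation: [-3.141, -0.0, 0.307]
contact_force: [0.1, -0.4, -0.3]
gripper_width: 0.999
grip_force: 0.0
```

Call:
{"name": "servo_tool", "arguments": {
  "moves": [0.63,-0.715,0,0,0,0,1,0.63,-0.715,0,0,0,0,1,0.63,-0.715,0,0,0,0,1,0.63,-0.715,0,0,0,0,1,0.63,-0.715,0,0,0,0,1]
}}

```text
t: 1.35
position: [420.3, -69.6, 236.9]
orientation: [-3.141, -0.001, 0.307]
contact_force: [-0.0, 0.7, -0.2]
gripper_width: 1.002
grip_force: 0.0
```

Call:
{"name": "servo_tool", "arguments": {
  "moves": [0.63,-0.7,0,0,0,0,1,0.63,-0.7,0,0,0,0,1,0.63,-0.7,0,0,0,0,1,0.63,-0.7,0,0,0,0,1,0.63,-0.7,0,0,0,0,1]
}}

```text
t: 1.77
position: [498.5, 102.3, 236.6]
orientation: [-3.14, -0.001, 0.307]
contact_force: [-1.6, -0.5, 0.2]
gripper_width: 1.0
grip_force: 0.0
```

Call:
{"name": "servo_tool", "arguments": {
  "moves": [0,0,0,0,0,-0.165,1,0,0,0,0,0,-0.165,1,0,0,0,0,0,-0.165,1,0,0,0,0,0,-0.165,1,0,0,0,0,0,-0.165,1]
}}

```text
t: 2.18
position: [497.4, 97.4, 236.2]
orientation: [-3.141, 0.001, 0.828]
contact_force: [-0.2, -0.3, -0.2]
gripper_width: 1.003
grip_force: 0.0
```

Call:
{"name": "servo_tool", "arguments": {
  "moves": [0,0,0,0,0,-0.165,1,0,0,0,0,0,-0.165,1,0,0,0,0,0,-0.165,1,0,0,0,0,0,-0.165,1,0,0,0,0,0,-0.165,1]
}}

```text
t: 2.6
position: [497.5, 97.1, 236.4]
orientation: [-3.141, 0.0, 1.343]
contact_force: [-0.4, -0.3, -0.4]
gripper_width: 1.005
grip_force: 0.0
```

Run:
```python
from h import *
o=obs();m=bot.camera_model("wrist");p,d=bot.snapshot("wrist");cv2.imwrite("pics/w1.png",p[:,:,::-1]);P=cloud(m,d)
print("cam",-np.array(m["R"]).T@m["t"])
near=np.hypot(P[...,0]-498.5,P[...,1]-101.7)
for lo,hi,r in((124,134,30),(88,98,45)):
    k=(P[...,2]>lo)&(P[...,2]<hi)&(near<r);q=P[k]
    if len(q):print(lo,k.sum(),q.mean(0),(q.min(0)+q.max(0))/2,np.median(q[:,2]),cv2.minEnclosingCircle(q[:,:2].astype(np.float32)))
```

```text
{'t': 2.6, 'qpos': [0.341, 0.3, -0.762, 1.84, 0.232, 1.093, -0.734], 'position': [497.474, 97.14, 236.405], 'orientation': [-3.141, 0.0, 1.343], 'contact_force': [-0.387, -0.271, -0.359], 'torque': [0.027, -0.098, 0.031], 'gripper_width': 1.005, 'grip_force': 0.0}
cam [514.49377565 168.49570888 383.26835408]
124 628 [498.95086788 103.35671148 127.75455074] [498.69165843 102.54848938 127.21249825] 127.90207560945366 ((498.69244384765625, 102.635986328125), 12.466482162475586)
88 1928 [499.74224997 106.32761788  92.61590847] [498.76768417 102.51354707  91.56380482] 92.69809084125598 ((498.802734375, 102.44131469726562), 28.604482650756836)
```

View pics/w1.png

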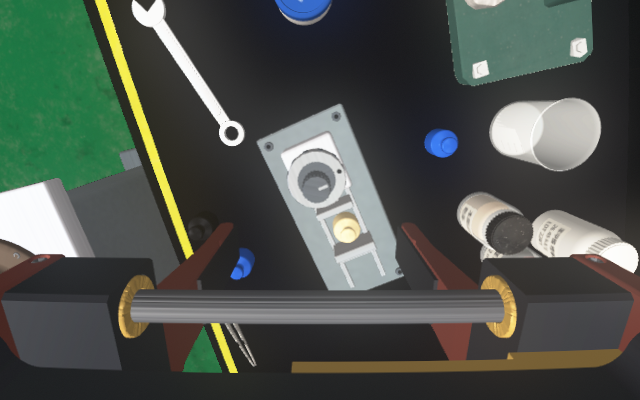

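Call:
{"name": "servo_tool", "arguments": {
  "moves": [0.0275,0,0.38,0,0,0,1,0.0275,0,0.38,0,0,0,1,0.0275,0,0.38,0,0,0,1,0.0275,0,0.38,0,0,0,1]
}}

```text
t: 2.98
position: [497.8, 102.6, 159.9]
orientation: [-3.138, 0.001, 1.338]
contact_force: [0.0, 0.8, 0.9]
gripper_width: 0.999
grip_force: 0.0
```

Run:
```python
from h import *
o=obs()
```

```text
{'t': 2.983, 'qpos': [0.283, 0.396, -0.725, 1.923, 0.319, 0.944, -0.828], 'position': [497.837, 102.624, 159.891], 'orientation': [-3.138, 0.001, 1.338], 'contact_force': [0.021, 0.801, 0.869], 'torque': [-0.007, -0.09, -0.008], 'gripper_width': 0.999, 'grip_force': 0.0}
```

Call:
{"name": "servo_tool", "arguments": {
  "moves": [0,0.004,0.2,0,0,0,1,0,0.004,0.3,0,0,0,1,0,0.004,0.397,0,0,0,1,0,0.004,0.397,0,0,0,1]
}}

```text
t: 3.32
position: [499.3, 102.0, 80.4]
orientation: [-3.14, 0.001, 1.338]
contact_force: [-0.7, -0.6, 0.4]
gripper_width: 1.002
grip_force: 0.0
```

Call:
{"name": "servo_tool", "arguments": {
  "moves": [0,0,0,0,0,0,-1,0,0,0,0,0,0,-1,0,0,0,0,0,0,-1,0,0,0,0,0,0,-1,0,0,0,0,0,0,-1]
}}

```text
t: 3.73
position: [499.4, 102.8, 82.3]
orientation: [-3.142, 0.0, 1.34]
contact_force: [-12.1, 4.1, 9.9]
gripper_width: 0.663
grip_force: 6.6
```

Call:
{"name": "servo_tool", "arguments": {
  "moves": [0,0,0,0,0,0,-1,0,0,0,0,0,0,-1,0,0,0,0,0,0,-1,0,0,0,0,0,0,-1,0,0,0,0,0,0,-1]
}}

```text
t: 4.15
position: [498.2, 103.0, 82.1]
orientation: [-3.14, 0.001, 1.341]
contact_force: [-8.0, 0.7, 10.9]
gripper_width: 0.633
grip_force: 30.0
```

Run:
```python
from h import *
o=obs()
```

```text
{'t': 4.15, 'qpos': [0.22, 0.503, -0.662, 1.991, 0.429, 0.791, -0.921], 'position': [498.191, 103.046, 82.059], 'orientation': [-3.14, 0.001, 1.341], 'contact_force': [-7.981, 0.69, 10.902], 'torque': [0.169, 1.722, -0.071], 'gripper_width': 0.633, 'grip_force': 30.002}
```

Call:
{"name": "servo_tool", "arguments": {
  "moves": [0,0,-0.008,0,0,0,-1,0,0,-0.009,0,0,-0.03,-1,0,0,-0.01,0,0,-0.06,-1,0,0,-0.011,0,0,-0.09,-1]
}}

```text
t: 4.48
position: [498.0, 103.0, 82.8]
orientation: [-3.139, -0.001, 1.628]
contact_force: [-4.0, 4.0, -7.6]
gripper_width: 0.631
grip_force: 30.0
```

Run:
```python
from h import *
o=obs()
```

```text
{'t': 4.483, 'qpos': [0.272, 0.523, -0.732, 1.987, 0.476, 0.811, -0.674], 'position': [497.994, 103.002, 82.805], 'orientation': [-3.139, -0.001, 1.628], 'contact_force': [-4.0, 3.981, -7.626], 'torque': [0.593, 0.575, -0.217], 'gripper_width': 0.631, 'grip_force': 29.996}
```

Call:
{"name": "servo_tool", "arguments": {
  "moves": [0,0,-0.001,0,0,-0.035,-1,0,0,-0.003,0,0,-0.07,-1,0,0,-0.004,0,0,-0.105,-1,0,0,-0.005,0,0,-0.14,-1,0,0,-0.006,0,0,-0.18,-1]
}}

```text
t: 4.9
position: [497.7, 102.9, 84.3]
orientation: [-3.139, -0.002, 2.194]
contact_force: [-6.4, 2.9, -1.5]
gripper_width: 0.634
grip_force: 30.0
```

Call:
{"name": "servo_tool", "arguments": {
  "moves": [0,0,0,0,0,0,-1,0,0,0,0,0,0,-1]
}}

```text
t: 5.07
position: [497.7, 102.9, 84.3]
orientation: [-3.139, -0.002, 2.19]
contact_force: [-6.2, 1.6, -1.2]
gripper_width: 0.634
grip_force: 30.0
```

Run:
```python
from h import *
o=obs()
```

```text
{'t': 5.067, 'qpos': [0.368, 0.569, -0.868, 1.981, 0.572, 0.859, -0.196], 'position': [497.673, 102.91, 84.254], 'orientation': [-3.139, -0.002, 2.19], 'contact_force': [-6.207, 1.584, -1.159], 'torque': [0.56, 1.127, 0.075], 'gripper_width': 0.634, 'grip_force': 29.999}
```

Call:
{"name": "servo_tool", "arguments": {
  "moves": [0,0,0,0,0,0,1,0,0,0,0,0,0,1,0,0,0,0,0,0,1,0,0,0,0,0,0,1,0,0,0,0,0,0,1]
}}

```text
t: 5.48
position: [500.1, 102.4, 84.9]
orientation: [3.141, 0.001, 2.188]
contact_force: [0.1, -0.6, 1.0]
gripper_width: 0.971
grip_force: 0.0
```

Call:
{"name": "servo_tool", "arguments": {
  "moves": [0,0,-0.08,0,0,0,1,0,0,-0.158,0,0,0,1,0,0,-0.158,0,0,0,1]
}}

```text
t: 5.73
position: [501.2, 103.2, 118.6]
orientation: [3.138, 0.002, 2.188]
contact_force: [-0.2, 0.1, -0.2]
gripper_width: 0.997
grip_force: 0.0
```

Run:
```python
from h import *
o=obs()
```

```text
{'t': 5.733, 'qpos': [0.401, 0.524, -0.907, 1.952, 0.521, 0.914, -0.153], 'position': [501.175, 103.225, 118.579], 'orientation': [3.138, 0.002, 2.188], 'contact_force': [-0.175, 0.109, -0.24], 'torque': [0.037, -0.157, -0.014], 'gripper_width': 0.997, 'grip_force': 0.0}
```

Call:
{"name": "servo_tool", "arguments": {
  "moves": [0.0065,-0.0135,0.01,0,0,0,1,0.0065,-0.0135,0.01,0,0,0,1,0.0065,-0.0135,0.01,0,0,0,1]
}}

```text
t: 5.98
position: [496.0, 101.6, 113.4]
orientation: [-3.14, -0.0, 2.188]
contact_force: [-0.2, 0.4, 0.1]
gripper_width: 1.004
grip_force: 0.0
```

Call:
{"name": "servo_tool", "arguments": {
  "moves": [0,0,0,0,0,0,-1,0,0,0,0,0,0,-1,0,0,0,0,0,0,-1,0,0,0,0,0,0,-1,0,0,0,0,0,0,-1]
}}

```text
t: 6.4
position: [496.7, 102.1, 114.1]
orientation: [-3.141, -0.0, 2.188]
contact_force: [0.3, 0.3, -0.1]
gripper_width: 0.658
grip_force: 0.0
```

Call:
{"name": "servo_tool", "arguments": {
  "moves": [0,0,0,0,0,0,-1,0,0,0,0,0,0,-1,0,0,0,0,0,0,-1,0,0,0,0,0,0,-1,0,0,0,0,0,0,-1]
}}

```text
t: 6.82
position: [497.1, 102.3, 114.3]
orientation: [3.141, 0.0, 2.188]
contact_force: [11.8, 7.5, -8.0]
gripper_width: 0.282
grip_force: 6.6
```

Call:
{"name": "servo_tool", "arguments": {
  "moves": [0,0,0,0,0,0,-1,0,0,0,0,0,0,-1,0,0,0,0,0,0,-1]
}}

```text
t: 7.07
position: [497.6, 102.6, 114.4]
orientation: [3.139, -0.0, 2.188]
contact_force: [4.0, 2.1, -4.5]
gripper_width: 0.265
grip_force: 30.0
```

Run:
```python
from h import *
o=obs()
```

```text
{'t': 7.067, 'qpos': [0.401, 0.525, -0.905, 1.962, 0.524, 0.905, -0.158], 'position': [497.587, 102.598, 114.357], 'orientation': [3.139, -0.0, 2.188], 'contact_force': [4.049, 2.101, -4.511], 'torque': [0.437, -0.995, 0.03], 'gripper_width': 0.265, 'grip_force': 29.999}
```

Call:
{"name": "servo_tool", "arguments": {
  "moves": [0,0,0,0,0,0.03,-1,0,0,0,0,0,0.06,-1,0,0,0,0,0,0.09,-1,0,0,0,0,0,0.1,-1,0,0,0,0,0,0.1,-1]
}}

```text
t: 7.48
position: [497.7, 102.6, 114.3]
orientation: [3.139, -0.001, 1.872]
contact_force: [5.9, 2.9, -6.2]
gripper_width: 0.267
grip_force: 30.0
```

Run:
```python
from h import *
o=obs()
for n in("top","scene"):
    p,d=bot.snapshot(n);cv2.imwrite(f"pics/{n}2.png",p[:,:,::-1])
a=cv2.imread("pics/scene2.png")[150:240,280:380];b=cv2.imread("pics/top2.png")[150:240,325:425]
cv2.imwrite("pics/c2.png",cv2.resize(np.hstack([a,b]),None,fx=4,fy=4,interpolation=cv2.INTER_CUBIC))
```

```text
{'t': 7.483, 'qpos': [0.349, 0.496, -0.829, 1.965, 0.472, 0.881, -0.428], 'position': [497.688, 102.643, 114.35], 'orientation': [3.139, -0.001, 1.872], 'contact_force': [5.858, 2.918, -6.16], 'torque': [0.509, -1.051, -0.049], 'gripper_width': 0.267, 'grip_force': 29.999}
```

View pics/c2.png

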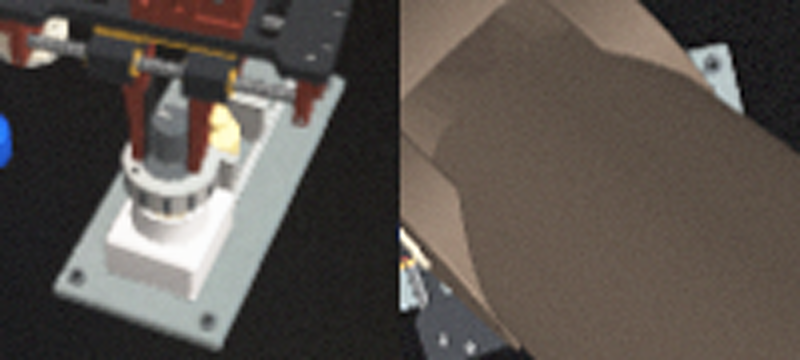

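Call:
{"name": "servo_tool", "arguments": {
  "moves": [0,0,0,0,0,0.025,-1,0,0,0,0,0,0.05,-1]
}}

```text
t: 7.75
position: [497.8, 102.7, 114.4]
orientation: [3.139, -0.001, 1.714]
contact_force: [4.8, 3.3, -4.8]
gripper_width: 0.264
grip_force: 30.0
```

```bash
python3 -c "
from h import *
obs()"
```

```text
{'t': 7.75, 'qpos': [0.323, 0.484, -0.792, 1.966, 0.447, 0.871, -0.564], 'position': [497.754, 102.686, 114.36], 'orientation': [3.139, -0.001, 1.714], 'contact_force': [4.836, 3.318, -4.797], 'torque': [0.518, -1.066, 0.053], 'gripper_width': 0.264, 'grip_force': 29.997}
```

Call:
{"name": "servo_tool", "arguments": {
  "moves": [0,0,0,0,0,0.025,-1,0,0,0,0,0,0.05,-1]
}}

```text
t: 7.92
position: [497.8, 102.7, 114.3]
orientation: [3.14, -0.002, 1.556]
contact_force: [4.9, 3.6, -6.1]
gripper_width: 0.266
grip_force: 30.0
```

```bash
python3 -c "
from h import *
obs()"
```

```text
{'t': 7.917, 'qpos': [0.296, 0.472, -0.754, 1.968, 0.422, 0.861, -0.699], 'position': [497.792, 102.668, 114.346], 'orientation': [3.14, -0.002, 1.556], 'contact_force': [4.91, 3.64, -6.075], 'torque': [0.535, -1.112, 0.112], 'gripper_width': 0.266, 'grip_force': 29.997}
```

Call:
{"name": "servo_tool", "arguments": {
  "moves": [0,0,0,0,0,0.01,-1,0,0,0,0,0,0.02,-1]
}}

```text
t: 8.08
position: [497.8, 102.7, 114.4]
orientation: [3.14, -0.002, 1.495]
contact_force: [5.5, 2.1, -5.8]
gripper_width: 0.266
grip_force: 30.0
```

```bash
python3 -c "
from h import *
obs()"
```

```text
{'t': 8.083, 'qpos': [0.285, 0.467, -0.739, 1.968, 0.412, 0.857, -0.752], 'position': [497.818, 102.674, 114.366], 'orientation': [3.14, -0.002, 1.495], 'contact_force': [5.483, 2.104, -5.77], 'torque': [0.479, -1.15, 0.079], 'gripper_width': 0.266, 'grip_force': 29.998}
```

Call:
{"name": "servo_tool", "arguments": {
  "moves": [0,0,0,0,0,0.01,-1,0,0,0,0,0,0.02,-1]
}}

```text
t: 8.25
position: [497.9, 102.7, 114.4]
orientation: [3.14, -0.002, 1.433]
contact_force: [5.5, 2.1, -4.6]
gripper_width: 0.269
grip_force: 30.0
```

```bash
python3 -c "
from h import *
obs()"
```

```text
{'t': 8.25, 'qpos': [0.275, 0.463, -0.725, 1.969, 0.403, 0.854, -0.806], 'position': [497.856, 102.661, 114.361], 'orientation': [3.14, -0.002, 1.433], 'contact_force': [5.543, 2.135, -4.582], 'torque': [0.509, -1.134, 0.044], 'gripper_width': 0.269, 'grip_force': 29.998}
```

Call:
{"name": "servo_tool", "arguments": {
  "moves": [0,0,0,0,0,0.012,-1]
}}

```text
t: 8.33
position: [497.9, 102.7, 114.4]
orientation: [3.14, -0.002, 1.395]
contact_force: [5.2, 2.9, -5.9]
gripper_width: 0.266
grip_force: 30.0
```

```bash
python3 -c "
from h import *
obs()"
```

```text
{'t': 8.333, 'qpos': [0.268, 0.46, -0.716, 1.969, 0.397, 0.852, -0.838], 'position': [497.862, 102.657, 114.366], 'orientation': [3.14, -0.002, 1.395], 'contact_force': [5.19, 2.912, -5.868], 'torque': [0.481, -1.071, 0.071], 'gripper_width': 0.266, 'grip_force': 29.998}
```

Call:
{"name": "servo_tool", "arguments": {
  "moves": [0,0,0,0,0,0.012,-1]
}}

```text
t: 8.42
position: [497.9, 102.7, 114.3]
orientation: [3.14, -0.002, 1.357]
contact_force: [6.0, 2.7, -5.2]
gripper_width: 0.266
grip_force: 30.0
```

```bash
python3 -c "
from h import *
obs()"
```

```text
{'t': 8.417, 'qpos': [0.261, 0.458, -0.707, 1.97, 0.391, 0.85, -0.871], 'position': [497.87, 102.652, 114.341], 'orientation': [3.14, -0.002, 1.357], 'contact_force': [5.983, 2.719, -5.187], 'torque': [0.496, -1.146, 0.09], 'gripper_width': 0.266, 'grip_force': 29.998}
```

Call:
{"name": "servo_tool", "arguments": {
  "moves": [0,0,0,0,0,0.01,-1]
}}

```text
t: 8.5
position: [497.9, 102.6, 114.4]
orientation: [3.14, -0.002, 1.326]
contact_force: [5.4, 1.6, -5.7]
gripper_width: 0.268
grip_force: 30.0
```

```bash
python3 -c "
from h import *
obs()
p,d=bot.snapshot('wrist');cv2.imwrite('pics/w2.png',p[:,:,::-1])
p,d=bot.snapshot('scene');cv2.imwrite('pics/s3.png',cv2.resize(p[150:220,290:380,::-1],None,fx=6,fy=6,interpolation=cv2.INTER_CUBIC))
"
```

```text
{'t': 8.5, 'qpos': [0.256, 0.456, -0.7, 1.97, 0.387, 0.848, -0.899], 'position': [497.863, 102.643, 114.352], 'orientation': [3.14, -0.002, 1.326], 'contact_force': [5.359, 1.613, -5.741], 'torque': [0.484, -1.151, 0.079], 'gripper_width': 0.268, 'grip_force': 29.998}
```

View pics/w2.png

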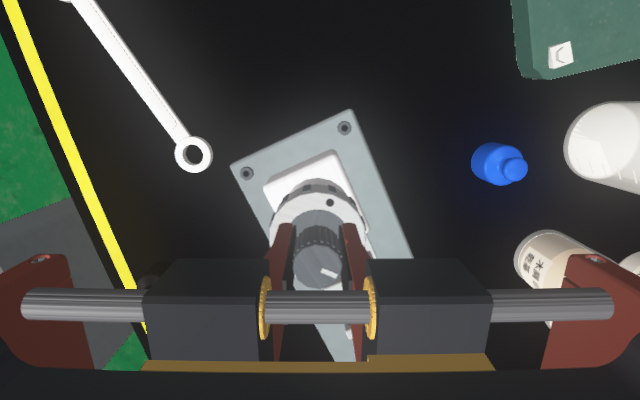

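Call:
{"name": "servo_tool", "arguments": {
  "moves": [0,0,0,0,0,0.01,-1]
}}

```text
t: 8.68
position: [497.9, 102.7, 114.4]
orientation: [3.14, -0.002, 1.297]
contact_force: [5.9, 2.9, -5.7]
gripper_width: 0.266
grip_force: 30.0
```

```bash
python3 -c "
from h import *
obs()"
```

```text
{'t': 8.683, 'qpos': [0.251, 0.454, -0.693, 1.97, 0.382, 0.847, -0.924], 'position': [497.879, 102.654, 114.352], 'orientation': [3.14, -0.002, 1.297], 'contact_force': [5.934, 2.929, -5.688], 'torque': [0.517, -1.082, 0.115], 'gripper_width': 0.266, 'grip_force': 29.998}
```

Call:
{"name": "servo_tool", "arguments": {
  "moves": [0,0,0,0,0,0.01,-1]
}}

```text
t: 8.77
position: [497.9, 102.6, 114.4]
orientation: [3.14, -0.002, 1.263]
contact_force: [5.5, 2.0, -5.6]
gripper_width: 0.267
grip_force: 30.0
```

```bash
python3 -c "
from h import *
obs()"
```

```text
{'t': 8.767, 'qpos': [0.245, 0.452, -0.685, 1.971, 0.377, 0.845, -0.952], 'position': [497.899, 102.629, 114.357], 'orientation': [3.14, -0.002, 1.263], 'contact_force': [5.487, 1.99, -5.589], 'torque': [0.502, -1.125, 0.053], 'gripper_width': 0.267, 'grip_force': 29.998}
```

View pics/s3.png

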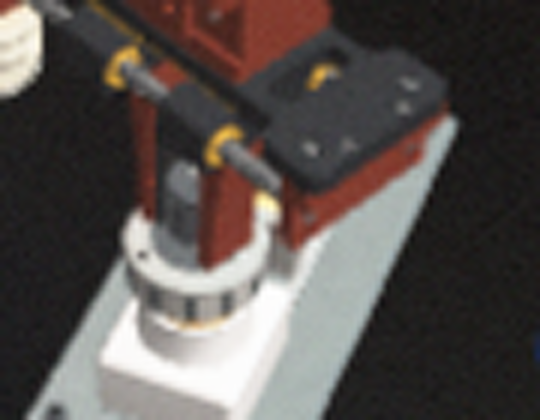

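Run:
```python
from h import *
m=bot.camera_model("top");P=cloud(m,np.load("pics/top_d.npy"))
a=np.deg2rad(10.64);d=np.array([np.sin(a),-np.cos(a)]);n=np.array([np.cos(a),np.sin(a)])
q=P[...,:2]-np.array([498.5,102.5]);s=q@d;l=q@n
for side in((14,21),(-21,-14)):
    k=(l>side[0])&(l<side[1])&(s>30)&(s<130);i=np.argsort(s[k])
    print([(int(x),int(z)) for x,z in zip(s[k][i],P[k][i][:,2])])
img=cv2.imread("pics/top.png");hsv=cv2.cvtColor(img,cv2.COLOR_BGR2HSV)
w=(hsv[...,0]>12)&(hsv[...,0]<35)&(hsv[...,1]>50)&(abs(l)<40)&(s>40)&(s<130);print("weight s",s[w].min(),s[w].max(),l[w].mean())
```

```text
[(30, 43), (31, 42), (32, 42), (32, 42), (33, 41), (36, 10), (36, 9), (36, 13), (37, 8), (38, 13), (38, 10), (39, 11), (40, 13), (41, 9), (41, 11), (42, 8), (43, 9), (43, 9), (44, 11), (45, 9), (46, 9), (47, 8), (47, 9), (48, 46), (48, 16), (48, 9), (48, 36), (48, 45), (50, 47), (50, 44), (51, 45), (52, 47), (53, 43), (53, 46), (54, 46), (54, 45), (55, 44), (59, 11), (59, 16), (59, 7), (61, 11), (61, 16), (62, 9), (63, 11), (64, 8), (64, 7), (66, 7), (66, 8), (66, 16), (67, 8), (68, 11), (68, 9), (68, 17), (69, 11), (70, 8), (71, 6), (71, 11), (71, 13), (73, 10), (73, 32), (73, 15), (73, 8), (75, 34), (76, 30), (76, 8), (77, 38), (78, 14), (78, 33), (80, 36), (80, 32), (82, 36), (82, 33), (84, 38), (85, 31), (85, 34), (86, 34), (87, 32), (87, 34), (89, 36), (90, 30), (91, 35), (93, 33), (94, 13), (97, 7), (98, 11), (99, 11), (100, 9), (100, 11), (101, 14), (101, 10), (102, 9), (103, 10), (103, 15), (104, 45), (104, 28), (104, 19), (104, 38), (104, 29), (104, 45), (104, 4), (104, 47), (104, 18), (106, 46), (106, 44), (107, 43), (108, 46), (108, 43), (109, 45), (110, 43), (110, 45), (1
[... 995 characters left out ...]
8, 12), (88, 13), (90, 14), (91, 10), (92, 11), (93, 10), (94, 7), (94, 13), (96, 12), (96, 7), (97, 13), (98, 9), (98, 12), (99, 13), (100, 11), (100, 9), (101, 14), (103, 9), (103, 10), (103, 15), (104, 34), (104, 41), (104, 30), (104, 36), (104, 16), (104, 19), (104, 45), (105, 44), (105, 44), (106, 46), (106, 49), (107, 44), (108, 43), (109, 46), (109, 41), (109, 47), (110, 47), (111, 46), (112, 45), (112, 45), (114, 42), (116, 20), (117, 25), (118, 18), (119, 18), (120, 17), (120, 24), (120, 18), (122, 18), (122, 19), (122, 21), (124, 17), (124, 22), (125, 16), (126, 17), (126, 19), (127, 16), (128, 19), (129, 18), (129, 17)]
weight s 68.17534857628543 97.0749814911556 6.483095718480205
```

Call:
{"name": "servo_tool", "arguments": {
  "moves": [0,0,0,0,0,0.01,-1,0,0,0,0,0,0.015,-1]
}}

```text
t: 8.93
position: [497.9, 102.6, 114.4]
orientation: [3.14, -0.002, 1.216]
contact_force: [5.7, 2.5, -6.2]
gripper_width: 0.267
grip_force: 30.0
```

```bash
python3 -c "
from h import *
obs()"
```

```text
{'t': 8.933, 'qpos': [0.237, 0.449, -0.674, 1.971, 0.37, 0.843, -0.994], 'position': [497.914, 102.645, 114.353], 'orientation': [3.14, -0.002, 1.216], 'contact_force': [5.691, 2.503, -6.219], 'torque': [0.467, -1.151, 0.092], 'gripper_width': 0.267, 'grip_force': 29.999}
```

Call:
{"name": "servo_tool", "arguments": {
  "moves": [0,0,0,0,0,0.008,-1]
}}

```text
t: 9.02
position: [497.9, 102.6, 114.4]
orientation: [3.14, -0.002, 1.192]
contact_force: [5.9, 1.5, -6.2]
gripper_width: 0.266
grip_force: 30.0
```

```bash
python3 -c "
from h import *
obs()"
```

```text
{'t': 9.017, 'qpos': [0.232, 0.447, -0.668, 1.971, 0.367, 0.842, -1.015], 'position': [497.931, 102.639, 114.37], 'orientation': [3.14, -0.002, 1.192], 'contact_force': [5.876, 1.543, -6.237], 'torque': [0.474, -1.203, 0.136], 'gripper_width': 0.266, 'grip_force': 29.998}
```

Call:
{"name": "servo_tool", "arguments": {
  "moves": [0,0,0,0,0,0.007,-1]
}}

```text
t: 9.1
position: [498.0, 102.6, 114.4]
orientation: [3.14, -0.002, 1.169]
contact_force: [5.5, 2.5, -6.5]
gripper_width: 0.267
grip_force: 30.0
```

```bash
python3 -c "
from h import *
obs()"
```

```text
{'t': 9.1, 'qpos': [0.229, 0.446, -0.663, 1.972, 0.364, 0.84, -1.034], 'position': [497.96, 102.615, 114.378], 'orientation': [3.14, -0.002, 1.169], 'contact_force': [5.479, 2.496, -6.486], 'torque': [0.469, -1.131, 0.066], 'gripper_width': 0.267, 'grip_force': 29.999}
```

Call:
{"name": "servo_tool", "arguments": {
  "moves": [0,0,0,0,0,0.005,-1]
}}

```text
t: 9.18
position: [497.9, 102.6, 114.4]
orientation: [3.14, -0.002, 1.154]
contact_force: [5.5, 2.5, -5.7]
gripper_width: 0.269
grip_force: 30.0
```

```bash
python3 -c "
from h import *
obs()"
```

```text
{'t': 9.183, 'qpos': [0.226, 0.445, -0.659, 1.972, 0.361, 0.84, -1.048], 'position': [497.936, 102.624, 114.358], 'orientation': [3.14, -0.002, 1.154], 'contact_force': [5.537, 2.549, -5.662], 'torque': [0.54, -1.136, 0.107], 'gripper_width': 0.269, 'grip_force': 29.999}
```

Call:
{"name": "servo_tool", "arguments": {
  "moves": [0,0,0,0,0,0.005,-1]
}}

```text
t: 9.27
position: [497.9, 102.6, 114.4]
orientation: [3.14, -0.002, 1.138]
contact_force: [5.3, 2.4, -6.9]
gripper_width: 0.265
grip_force: 30.0
```

```bash
python3 -c "
from h import *
obs()"
```

```text
{'t': 9.267, 'qpos': [0.223, 0.444, -0.655, 1.972, 0.359, 0.839, -1.061], 'position': [497.919, 102.616, 114.359], 'orientation': [3.14, -0.002, 1.138], 'contact_force': [5.332, 2.396, -6.93], 'torque': [0.476, -1.169, 0.156], 'gripper_width': 0.265, 'grip_force': 29.999}
```

Call:
{"name": "servo_tool", "arguments": {
  "moves": [0,0,0,0,0,0.004,-1]
}}

```text
t: 9.35
position: [497.9, 102.6, 114.3]
orientation: [3.14, -0.002, 1.126]
contact_force: [6.5, 1.4, -5.9]
gripper_width: 0.269
grip_force: 30.0
```

```bash
python3 -c "
from h import *
obs()"
```

```text
{'t': 9.35, 'qpos': [0.221, 0.443, -0.652, 1.972, 0.357, 0.838, -1.072], 'position': [497.936, 102.616, 114.349], 'orientation': [3.14, -0.002, 1.126], 'contact_force': [6.466, 1.373, -5.922], 'torque': [0.48, -1.166, 0.13], 'gripper_width': 0.269, 'grip_force': 29.999}
```

Call:
{"name": "servo_tool", "arguments": {
  "moves": [0,0,0,0,0,0,-1]
}}

```text
t: 9.43
position: [497.9, 102.7, 114.4]
orientation: [3.14, -0.002, 1.126]
contact_force: [5.7, 1.7, -6.3]
gripper_width: 0.271
grip_force: 30.0
```

```bash
python3 -c "
from h import *
obs()"
```

```text
{'t': 9.433, 'qpos': [0.221, 0.443, -0.652, 1.972, 0.357, 0.838, -1.072], 'position': [497.937, 102.665, 114.356], 'orientation': [3.14, -0.002, 1.126], 'contact_force': [5.723, 1.743, -6.296], 'torque': [0.414, -1.203, 0.065], 'gripper_width': 0.271, 'grip_force': 29.999}
```

Noise is about ±0.04; no firm contact yet. Continue.

Call:
{"name": "servo_tool", "arguments": {
  "moves": [0,0,0,0,0,0.005,-1]
}}

```text
t: 9.52
position: [498.0, 102.6, 114.4]
orientation: [3.14, -0.002, 1.111]
contact_force: [5.9, 0.8, -5.6]
gripper_width: 0.269
grip_force: 30.0
```

```bash
python3 -c "
from h import *
obs()"
```

```text
{'t': 9.517, 'qpos': [0.218, 0.443, -0.649, 1.972, 0.355, 0.838, -1.085], 'position': [497.956, 102.625, 114.367], 'orientation': [3.14, -0.002, 1.111], 'contact_force': [5.855, 0.819, -5.557], 'torque': [0.474, -1.187, 0.053], 'gripper_width': 0.269, 'grip_force': 29.999}
```

Call:
{"name": "servo_tool", "arguments": {
  "moves": [0,0,0,0,0,0.005,-1]
}}

```text
t: 9.6
position: [498.0, 102.6, 114.3]
orientation: [3.14, -0.002, 1.094]
contact_force: [6.8, 2.1, -5.3]
gripper_width: 0.262
grip_force: 30.0
```

```bash
python3 -c "
from h import *
obs()"
```

```text
{'t': 9.6, 'qpos': [0.215, 0.442, -0.645, 1.972, 0.353, 0.837, -1.099], 'position': [497.952, 102.611, 114.345], 'orientation': [3.14, -0.002, 1.094], 'contact_force': [6.812, 2.134, -5.272], 'torque': [0.441, -1.159, 0.084], 'gripper_width': 0.262, 'grip_force': 29.999}
```

Call:
{"name": "servo_tool", "arguments": {
  "moves": [0,0,0,0,0,0.005,-1]
}}

```text
t: 9.68
position: [497.9, 102.6, 114.4]
orientation: [3.14, -0.002, 1.079]
contact_force: [5.9, 2.2, -6.1]
gripper_width: 0.265
grip_force: 30.0
```

```bash
python3 -c "
from h import *
obs()"
```

```text
{'t': 9.683, 'qpos': [0.213, 0.441, -0.641, 1.973, 0.35, 0.836, -1.113], 'position': [497.936, 102.616, 114.351], 'orientation': [3.14, -0.002, 1.079], 'contact_force': [5.881, 2.193, -6.074], 'torque': [0.481, -1.22, 0.106], 'gripper_width': 0.265, 'grip_force': 29.999}
```

Call:
{"name": "servo_tool", "arguments": {
  "moves": [0,0,0,0,0,0.005,-1]
}}

```text
t: 9.77
position: [497.9, 102.6, 114.3]
orientation: [3.14, -0.002, 1.063]
contact_force: [5.3, 1.5, -5.7]
gripper_width: 0.269
grip_force: 30.0
```

```bash
python3 -c "
from h import *
obs()"
```

```text
{'t': 9.767, 'qpos': [0.21, 0.44, -0.638, 1.973, 0.348, 0.836, -1.127], 'position': [497.93, 102.62, 114.341], 'orientation': [3.14, -0.002, 1.063], 'contact_force': [5.31, 1.517, -5.718], 'torque': [0.469, -1.163, 0.18], 'gripper_width': 0.269, 'grip_force': 29.999}
```

Call:
{"name": "servo_tool", "arguments": {
  "moves": [0,0,0,0,0,0.004,-1]
}}

```text
t: 9.85
position: [497.9, 102.6, 114.3]
orientation: [3.14, -0.002, 1.051]
contact_force: [6.1, 2.6, -6.6]
gripper_width: 0.265
grip_force: 30.0
```

```bash
python3 -c "
from h import *
obs()"
```

```text
{'t': 9.85, 'qpos': [0.208, 0.439, -0.635, 1.973, 0.346, 0.835, -1.138], 'position': [497.933, 102.608, 114.342], 'orientation': [3.14, -0.002, 1.051], 'contact_force': [6.055, 2.584, -6.632], 'torque': [0.402, -1.162, 0.309], 'gripper_width': 0.265, 'grip_force': 29.999}
```

Call:
{"name": "servo_tool", "arguments": {
  "moves": [0,0,0,0,0,0,-1]
}}

```text
t: 9.93
position: [497.9, 102.6, 114.4]
orientation: [3.14, -0.002, 1.051]
contact_force: [5.0, 1.4, -5.6]
gripper_width: 0.266
grip_force: 30.0
```

```bash
python3 -c "
from h import *
obs()"
```

```text
{'t': 9.933, 'qpos': [0.207, 0.439, -0.635, 1.973, 0.346, 0.835, -1.138], 'position': [497.95, 102.61, 114.367], 'orientation': [3.14, -0.002, 1.051], 'contact_force': [4.989, 1.369, -5.632], 'torque': [0.403, -1.163, 0.182], 'gripper_width': 0.266, 'grip_force': 29.999}
```

Call:
{"name": "servo_tool", "arguments": {
  "moves": [0,0,0,0,0,0,-1]
}}

```text
t: 10.02
position: [498.0, 102.6, 114.4]
orientation: [3.14, -0.002, 1.051]
contact_force: [6.0, 2.3, -6.5]
gripper_width: 0.267
grip_force: 30.0
```

```bash
python3 -c "
from h import *
obs()"
```

```text
{'t': 10.017, 'qpos': [0.208, 0.439, -0.635, 1.973, 0.347, 0.835, -1.137], 'position': [497.967, 102.613, 114.353], 'orientation': [3.14, -0.002, 1.051], 'contact_force': [6.012, 2.274, -6.502], 'torque': [0.423, -1.225, 0.208], 'gripper_width': 0.267, 'grip_force': 29.999}
```

Call:
{"name": "servo_tool", "arguments": {
  "moves": [0,0,0,0,0,0,1,0,0,0,0,0,0,1,0,0,0,0,0,0,1,0,0,0,0,0,0,1,0,0,0,0,0,0,1]
}}

```text
t: 10.43
position: [496.5, 101.9, 114.2]
orientation: [-3.141, 0.0, 1.051]
contact_force: [-0.4, -0.5, 0.2]
gripper_width: 0.612
grip_force: 0.0
```

Call:
{"name": "servo_tool", "arguments": {
  "moves": [0,0,0,0,0,0,1,0,0,0,0,0,0,1,0,0,0,0,0,0,1,0,0,0,0,0,0,1,0,0,0,0,0,0,1]
}}

```text
t: 10.85
position: [496.7, 102.0, 114.2]
orientation: [-3.142, 0.0, 1.051]
contact_force: [0.1, -0.5, 0.0]
gripper_width: 0.977
grip_force: 0.0
```

Call:
{"name": "servo_tool", "arguments": {
  "moves": [0,0,0,0,0,-0.19,1,0,0,0,0,0,-0.19,1,0,0,0,0,0,-0.19,1,0,0,0,0,0,-0.19,1,0,0,0,0,0,-0.19,1]
}}

```text
t: 11.27
position: [496.8, 102.0, 114.3]
orientation: [3.141, 0.0, 1.654]
contact_force: [-0.1, -0.5, -1.2]
gripper_width: 1.0
grip_force: 0.0
```

Call:
{"name": "servo_tool", "arguments": {
  "moves": [0,0,0,0,0,-0.19,1,0,0,0,0,0,-0.19,1,0,0,0,0,0,-0.19,1,0,0,0,0,0,-0.19,1,0,0,0,0,0,-0.19,1]
}}

```text
t: 11.68
position: [496.8, 101.9, 114.3]
orientation: [3.142, 0.0, 2.251]
contact_force: [-0.6, -0.5, -0.3]
gripper_width: 0.997
grip_force: 0.0
```

Call:
{"name": "servo_tool", "arguments": {
  "moves": [0,0,0,0,0,0,1,0,0,0,0,0,0,1,0,0,0,0,0,0,1]
}}

```text
t: 11.93
position: [496.7, 102.0, 114.2]
orientation: [-3.142, -0.0, 2.241]
contact_force: [0.0, -0.9, -0.1]
gripper_width: 1.0
grip_force: 0.0
```

```bash
python3 -c "
from h import *
obs()"
```

```text
{'t': 11.933, 'qpos': [0.409, 0.529, -0.916, 1.962, 0.532, 0.91, -0.111], 'position': [496.732, 101.956, 114.202], 'orientation': [-3.142, -0.0, 2.241], 'contact_force': [0.048, -0.872, -0.088], 'torque': [-0.018, -0.106, 0.025], 'gripper_width': 1.0, 'grip_force': 0.0}
```

Call:
{"name": "servo_tool", "arguments": {
  "moves": [-0.001,0.007,0.07,0,0,0,1,-0.001,0.007,0.154,0,0,0,1,-0.001,0.007,0.154,0,0,0,1]
}}

```text
t: 12.18
position: [496.5, 102.0, 80.7]
orientation: [-3.138, -0.001, 2.243]
contact_force: [-0.6, -0.1, 0.2]
gripper_width: 1.0
grip_force: 0.0
```

Call:
{"name": "servo_tool", "arguments": {
  "moves": [0,0,0,0,0,0,-1,0,0,0,0,0,0,-1,0,0,0,0,0,0,-1,0,0,0,0,0,0,-1,0,0,0,0,0,0,-1]
}}

```text
t: 12.6
position: [498.3, 102.8, 83.9]
orientation: [3.141, 0.001, 2.244]
contact_force: [-0.6, 0.5, 1.1]
gripper_width: 0.66
grip_force: 0.0
```

Call:
{"name": "servo_tool", "arguments": {
  "moves": [0,0,0,0,0,0,-1,0,0,0,0,0,0,-1,0,0,0,0,0,0,-1,0,0,0,0,0,0,-1,0,0,0,0,0,0,-1]
}}

```text
t: 13.02
position: [497.9, 102.5, 83.8]
orientation: [-3.141, 0.001, 2.244]
contact_force: [-2.2, -2.0, 6.1]
gripper_width: 0.633
grip_force: 30.0
```

```bash
python3 -c "
from h import *
obs()"
```

```text
{'t': 13.017, 'qpos': [0.374, 0.572, -0.878, 1.983, 0.584, 0.858, -0.151], 'position': [497.938, 102.506, 83.829], 'orientation': [-3.141, 0.001, 2.244], 'contact_force': [-2.22, -1.952, 6.073], 'torque': [-0.298, 0.36, 0.046], 'gripper_width': 0.633, 'grip_force': 30.001}
```

Call:
{"name": "servo_tool", "arguments": {
  "moves": [0,0,0.001,0,0,0.032,-1,0,0,0.003,0,0,0.064,-1,0,0,0.004,0,0,0.096,-1,0,0,0.006,0,0,0.128,-1,0,0,0.0075,0,0,0.16,-1]
}}

```text
t: 13.43
position: [498.0, 102.5, 82.3]
orientation: [3.141, 0.001, 1.737]
contact_force: [-1.6, -1.8, 5.0]
gripper_width: 0.634
grip_force: 30.0
```

```bash
python3 -c "
from h import *
obs()"
```

```text
{'t': 13.433, 'qpos': [0.289, 0.529, -0.755, 1.989, 0.497, 0.814, -0.583], 'position': [497.962, 102.497, 82.332], 'orientation': [3.141, 0.001, 1.737], 'contact_force': [-1.559, -1.835, 5.036], 'torque': [-0.379, 0.333, 0.085], 'gripper_width': 0.634, 'grip_force': 29.996}
```

Call:
{"name": "servo_tool", "arguments": {
  "moves": [0,0,0.002,0,0,0.03,-1,0,0,0.003,0,0,0.06,-1,0,0,0.0045,0,0,0.09,-1]
}}

```text
t: 13.68
position: [498.0, 102.5, 81.5]
orientation: [3.141, 0.001, 1.455]
contact_force: [-2.3, -1.5, 5.6]
gripper_width: 0.629
grip_force: 30.0
```

```bash
python3 -c "
from h import *
obs()"
```

```text
{'t': 13.683, 'qpos': [0.239, 0.509, -0.686, 1.993, 0.449, 0.793, -0.824], 'position': [497.972, 102.496, 81.454], 'orientation': [3.141, 0.001, 1.455], 'contact_force': [-2.308, -1.528, 5.595], 'torque': [-0.344, 0.406, 0.136], 'gripper_width': 0.629, 'grip_force': 29.997}
```

Turned 0.79 rad so far, still free. Smaller steps.

Call:
{"name": "servo_tool", "arguments": {
  "moves": [0,0,0.0015,0,0,0.03,-1,0,0,0.003,0,0,0.06,-1]
}}

```text
t: 13.85
position: [498.0, 102.5, 80.9]
orientation: [3.141, 0.001, 1.266]
contact_force: [-2.9, -2.4, 8.2]
gripper_width: 0.633
grip_force: 30.0
```

```bash
python3 -c "
from h import *
obs()"
```

```text
{'t': 13.85, 'qpos': [0.205, 0.497, -0.64, 1.995, 0.418, 0.781, -0.985], 'position': [498.004, 102.484, 80.933], 'orientation': [3.141, 0.001, 1.266], 'contact_force': [-2.868, -2.406, 8.169], 'torque': [-0.428, 0.607, 0.157], 'gripper_width': 0.633, 'grip_force': 29.997}
```

Call:
{"name": "servo_tool", "arguments": {
  "moves": [0,0,0.0015,0,0,0.025,-1,0,0,0.002,0,0,0.05,-1]
}}

```text
t: 14.02
position: [498.0, 102.5, 80.7]
orientation: [3.141, 0.001, 1.11]
contact_force: [-2.9, -2.3, 7.9]
gripper_width: 0.635
grip_force: 30.0
```

```bash
python3 -c "
from h import *
obs()"
```

```text
{'t': 14.017, 'qpos': [0.176, 0.488, -0.602, 1.997, 0.392, 0.771, -1.118], 'position': [497.979, 102.486, 80.662], 'orientation': [3.141, 0.001, 1.11], 'contact_force': [-2.935, -2.25, 7.911], 'torque': [-0.451, 0.599, 0.317], 'gripper_width': 0.635, 'grip_force': 29.998}
```

Call:
{"name": "servo_tool", "arguments": {
  "moves": [0,0,0.001,0,0,0.025,-1,0,0,0.002,0,0,0.05,-1]
}}

```text
t: 14.18
position: [498.0, 102.5, 80.3]
orientation: [3.141, 0.0, 0.954]
contact_force: [-3.8, -1.9, 9.6]
gripper_width: 0.631
grip_force: 30.0
```

```bash
python3 -c "
from h import *
obs()"
```

```text
{'t': 14.183, 'qpos': [0.147, 0.48, -0.563, 1.999, 0.366, 0.762, -1.252], 'position': [498.047, 102.47, 80.34], 'orientation': [3.141, 0.0, 0.954], 'contact_force': [-3.797, -1.907, 9.568], 'torque': [-0.514, 0.783, 0.508], 'gripper_width': 0.631, 'grip_force': 29.998}
```

Call:
{"name": "servo_tool", "arguments": {
  "moves": [0,0,0.001,0,0,0.02,-1,0,0,0.002,0,0,0.04,-1]
}}

```text
t: 14.35
position: [498.0, 102.5, 80.0]
orientation: [3.14, 0.0, 0.829]
contact_force: [-4.4, -3.0, 11.1]
gripper_width: 0.633
grip_force: 30.0
```

```bash
python3 -c "
from h import *
obs()"
```

```text
{'t': 14.35, 'qpos': [0.123, 0.473, -0.533, 2.001, 0.346, 0.756, -1.359], 'position': [498.015, 102.47, 80.046], 'orientation': [3.14, 0.0, 0.829], 'contact_force': [-4.426, -3.011, 11.078], 'torque': [-0.522, 0.857, 0.564], 'gripper_width': 0.633, 'grip_force': 30.0}
```

Call:
{"name": "servo_tool", "arguments": {
  "moves": [0,0,0.001,0,0,0.02,-1,0,0,0.001,0,0,0.04,-1]
}}

```text
t: 14.52
position: [498.0, 102.5, 79.9]
orientation: [3.14, 0.0, 0.704]
contact_force: [-3.6, -3.2, 9.6]
gripper_width: 0.633
grip_force: 30.0
```

```bash
python3 -c "
from h import *
obs()"
```

```text
{'t': 14.517, 'qpos': [0.099, 0.467, -0.502, 2.002, 0.326, 0.749, -1.466], 'position': [498.024, 102.473, 79.859], 'orientation': [3.14, 0.0, 0.704], 'contact_force': [-3.612, -3.169, 9.572], 'torque': [-0.528, 0.691, 0.696], 'gripper_width': 0.633, 'grip_force': 29.999}
```

Call:
{"name": "servo_tool", "arguments": {
  "moves": [0,0,0,0,0,0.01,-1]
}}

```text
t: 14.6
position: [498.1, 102.5, 79.8]
orientation: [3.14, 0.0, 0.672]
contact_force: [-3.1, -3.1, 8.6]
gripper_width: 0.628
grip_force: 30.0
```

```bash
python3 -c "
from h import *
obs()"
```

```text
{'t': 14.6, 'qpos': [0.093, 0.466, -0.494, 2.003, 0.321, 0.748, -1.493], 'position': [498.051, 102.48, 79.792], 'orientation': [3.14, 0.0, 0.672], 'contact_force': [-3.136, -3.082, 8.601], 'torque': [-0.525, 0.668, 0.726], 'gripper_width': 0.628, 'grip_force': 30.001}
```

Call:
{"name": "servo_tool", "arguments": {
  "moves": [0,0,0,0,0,0.02,-1,0,0,0,0,0,0.025,-1]
}}

```text
t: 14.77
position: [498.0, 102.5, 79.7]
orientation: [3.14, 0.0, 0.594]
contact_force: [-2.3, -2.2, 7.2]
gripper_width: 0.631
grip_force: 30.0
```

```bash
python3 -c "
from h import *
obs()"
```

```text
{'t': 14.767, 'qpos': [0.079, 0.462, -0.475, 2.004, 0.308, 0.744, -1.559], 'position': [498.018, 102.467, 79.657], 'orientation': [3.14, 0.0, 0.594], 'contact_force': [-2.27, -2.163, 7.249], 'torque': [-0.496, 0.597, 0.771], 'gripper_width': 0.631, 'grip_force': 30.002}
```

Call:
{"name": "servo_tool", "arguments": {
  "moves": [0,0,0,0,0,0,1,0,0,0,0,0,0,1,0,0,0,0,0,0,1,0,0,0,0,0,0,1,0,0,0,0,0,0,1]
}}

```text
t: 15.18
position: [497.9, 102.7, 78.9]
orientation: [-3.141, 0.0, 0.595]
contact_force: [0.2, 0.4, 0.6]
gripper_width: 0.967
grip_force: 0.0
```

Call:
{"name": "servo_tool", "arguments": {
  "moves": [0,0,-0.2,0,0,0,1,0,0,-0.4,0,0,0,1,0,0,-0.6,0,0,0,1,0,0,-0.8,0,0,0,1,0,0,-0.8,0,0,0,1]
}}

```text
t: 15.6
position: [501.3, 104.2, 246.4]
orientation: [3.137, -0.01, 0.596]
contact_force: [1.2, 0.4, 0.4]
gripper_width: 0.998
grip_force: 0.0
```

```bash
python3 -c "
from h import *
obs()
p,d=bot.snapshot('wrist');cv2.imwrite('pics/w4.png',p[:,:,::-1])"
```

```text
{'t': 15.6, 'qpos': [0.164, 0.252, -0.551, 1.834, 0.151, 1.085, -1.417], 'position': [501.277, 104.184, 246.412], 'orientation': [3.137, -0.01, 0.596], 'contact_force': [1.231, 0.36, 0.365], 'torque': [0.035, -0.018, 0.034], 'gripper_width': 0.998, 'grip_force': 0.0}
```

View pics/w4.png

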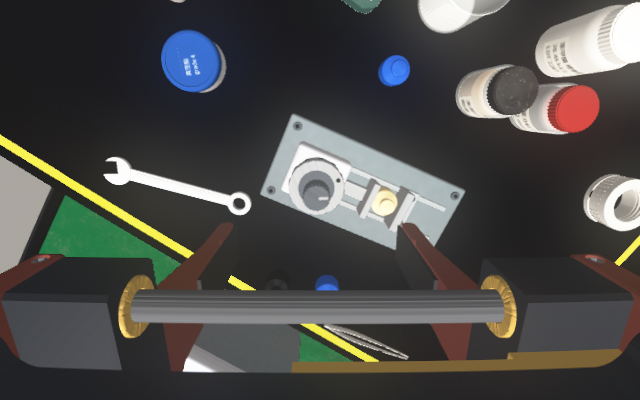

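The weight at pixel (385,203) stands between the jaw at about (370,195) and the anvil at about (405,208), and the bystanders look untouched.

Call:
{"name": "servo_tool", "arguments": {
  "moves": [0,0,0,0,0,0,1,0,0,0,0,0,0,1,0,0,0,0,0,0,1]
}}

```text
t: 15.9
position: [497.1, 102.4, 237.4]
orientation: [-3.14, 0.003, 0.595]
contact_force: [-0.6, 0.3, 0.1]
gripper_width: 0.999
grip_force: 0.0
```

```bash
python3 -c "
from h import *
print(bot.sign_off())"
```

```text
the job is handed in; nothing more can be done
None
```

I handed the job in at 15.9 s; no verdict came back. The ring was loosened about 0.85 rad, the knob was turned about 1.14 rad clockwise until the weight was snug (about 0.2 N m held, with one 0.31 N m reading on the last step), the ring was retightened to about 0.77 N m, and the gripper was released clear.

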